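# Hold a sprung shelf-frame corner square

## Robot

A 6-joint arm with a two-finger parallel gripper is mounted at the origin on the work surface. World frame = base frame: x ahead of the robot, y to its left, z up, the work surface at z = 0. Lengths are in mm, angles in degrees, forces in N, time in s.
With the tool pointing down it reaches from about 300 to 850 mm from the base axis. Payload 4.2 kg.
Tool frame: the origin (TCP) lies at the very end of the fingers, on their centre line; the grasp point (between the pads) lies 19 mm behind it; z points along the fingers, y is the line along which they close (so a half turn about z gives the same grasp; the last joint's range is limited). The gripper opens to 91 mm and grips with 3 to 60 N. Pads are 32 mm wide; open, the fingers measure 118 mm over their backs; the gripper's body (76 mm by 178 mm) begins 60 mm behind the grasp point.
Start: joints at [72.193, 18.312, 89.639, -0, 72.044, -1.146], TCP at [164.865, 550.874, 213.976] pointing down, gripper open.
Joint ranges: [-177.97, 177.97], [-48.28, 115.42], [12.27, 149.76], [-77.06, 257.06], [2.81, 150.46], [-146.56, 146.56]. Speed limits (degrees/s): [147.25, 147.25, 180, 180, 180, 180].

## Interface

Orientations are given as [roll, pitch, yaw] about the fixed x, y, z axes, in that order (R = Rz(yaw) Ry(pitch) Rx(roll)).
In Python, from workcell import * gives the robot as it stands.
- The arm moves only by the tool move_arm, never from a script. Its argument "motion" is a list of rows, each a list of 3 entries, a list of its own where there are three numbers: the finger opening in mm, from 0 to 91.2, then the shift along the world's x, y, z in units of 25 mm (1.0 is 25 mm), then the turn, a rotation vector about the world's x, y, z in units of 4 degrees (1.0 is 4 degrees). In form: [[grip, [x, y, z], [ax, ay, az]], ...]. A call has 1 to 20 rows; each row shifts and turns the commanded pose from where the row before left it; what a row does not reach is not made up. A row lasts 1/12 s, in which the tool goes at most 41.7 mm and 7.16 degrees, less where a joint would pass 70% of its speed; a pose out of reach is approached as far as the arm can. A call with a number of a shift or a turn outside -1 to 1 is refused whole. A call with a gripper value outside its range is refused whole. The fingers move at their own pace and stop on an object; "grip_force" is the grip in N (left out, the last holds). Time passes only in rows, so rows that do not move let the fingers close. It gives the time, the measured TCP pose, the force, the opening and the grip force at its end, in the units of the state.
- state(): the state, without advancing time (a new reading comes with each control period).
- grab_frame(name): name is "scene" or "top" or "wrist"; returns the picture (384x512x3 uint8, blue, green, red); there is no depth.
- camera_info(name): a dict with "fx", "fy", "cx", "cy" (pixels), "rvec" (rotation vector, rad) and "tvec" (3), from world to camera coordinates, as OpenCV has them. Camera axes: x right, y down, z forward; pixel columns grow to the right and rows downward; lengths in mm; the calibration is good to about 2 mm. A picture is of the moment at which its call begins: read the wrist's pose just before it. camera_info takes no time and is no camera call; for the wrist camera it gives the pose at the moment of the call.
- job_done(): hands the job in; it is judged then, once.
The state is a dict: "time_s": time; "qpos": joint angles; "qvel": joint speeds; "effort": joint torques, N m; "ee_pos": TCP position; "ee_rot": TCP orientation; "force": force on the tool from outside, world axes, zero at the start; "torque": the same for the moment, N m; "gripper_width": finger opening in mm; "gripper_force": force on a finger pad.
Only numpy, scipy, OpenCV 4.12 (cv2) and the standard library are available. Lean on these libraries where they do the work, as an engineer would, in place of code of your own. Each camera call takes 0.05 s, during which the arm holds its last target. There are 200 camera calls.

## Task

A small shelf frame is being assembled on the dispensary counter and its blue sprung upright leans out of square. Take the aluminium assembly square by its red knob, lay it flat on the plywood jig and slide it in under the orange hold-down arm, pressing it fully into the corner until one leg is flush against the white rail and the other is flush against the blue upright, pushed out square to the rail. Finish while still holding the knob and pressing the square firmly against both (do not let go), and leave everything else on the counter where it is.

Things in the scene. Friction and masses are not known exactly. Their poses are not given: they have to be found in the camera images.
- square: loose aluminium assembly square, 0.26 to 0.42 kg, lying flat: two legs 12 mm thick, 26 mm wide, 150 mm long on the outer edge, at right angles, with a diagonal brace. Origin: on the underside, below the knob's axis; z up. Outer corner at x, y = (+65, +65) mm. Rail leg: outer edge x = +65 mm, from y = +65 to -85. Upright leg: outer edge y = +65 mm, from x = +65 to -85
- square_corner (a point): outer corner of the square, on its underside; axes as the square's. The square drags by friction on the board and along the rail if pressed hard on them while it slides, so a push felt short of home is not yet the upright at square
- knob_top (a point): centre of the top of the square's red upright knob: round, 24 mm in diameter, rising from 12 to 60 mm above the square's underside. Take it from above with any yaw; pushed hard, the square can turn about the knob in the grip
- jig: fixed plywood jig board, 260 x 260 mm, 12 mm thick, flat on the table; origin: centre of its underside, z up. It carries the white rail, the blue upright and, outside the corner, a dark post (64 mm above the table) with the orange hold-down arm
- holddown_tip (a point): end of the orange hold-down arm, at its underside. The arm, 22 mm wide, reaches from the post diagonally in over the corner and ends here, 37 mm inside the corner point. Its underside is 30 mm above the board and its top 39 mm: the square slides beneath it but cannot be lowered through it
- corner (a point): inside corner where the faces of the rail and of the squared upright meet, on the board's top (12 mm above the table), at x, y = (85, 85) mm of the jig; axes as the jig's. With the square home, square_corner is here, the square's axes are along these, and the knob's axis is at (-65, -65) mm from here
- rail: fixed white rail of the frame, on the jig board, 28 mm tall above the board, 24 mm thick; its inner face is the jig's plane x = +85 mm, from y = +109 to -95 mm, and looks to the jig's -x. Origin at corner, axes as the jig's
- upright: blue upright, 28 mm tall above the board, 22 mm thick, 168 mm long from the corner along its own -x. Origin at corner, on its vertical hinge axis; inner face = its own plane y = 0, looking to -y; axes as the jig's when square. At the start its free end leans in by 0.09 to 0.15 rad. A spring pulls it back in when let go; 3 to 4 N at the end of the square's leg holds it square. No stop there: it can go 0.1 rad past
- amber_bottle: bystander, to be left alone: amber medicine bottle, 56 mm across, 100 mm tall, standing at the far edge
- tablet_jar: bystander, to be left alone: white tablet jar with blue cap, 64 mm across, 85 mm tall, at the far edge
- carton: bystander, to be left alone: white medicine carton with an orange band, 60 x 110 x 50 mm, at the far edge
- carton_pink: bystander, to be left alone: pink and white medicine carton, 50 x 90 x 40 mm, at the far edge
- screwdriver: bystander, to be left alone: yellow-handled screwdriver lying at the left side of the table
- counting_tray: bystander, to be left alone: blue tablet-counting tray, 140 x 200 x 22 mm, at the right side of the table
- fittings_bin: bystander, to be left alone: small grey bin of black corner fittings, 90 x 120 x 50 mm, at the left side of the table
Not all that is in view belongs to the job. Of the things that look like the square, take the one that is farthest to the robot's right at the start.

How it is judged (in metres and radians):
At the end, for the whole second after the job is handed in: The square lies flat on the jig, its outer corner within 3.5 mm of the frame's corner and its leg within 1.2 degrees of the rail; the upright is within 1.2 degrees of square; the square presses on the rail and on the upright with more than 1.5 N each, is still, and the fingers still hold it (angle between the x axis of upright and the x axis of rail, either way round below 0.022 rad and horizontal distance between square_corner and corner below 0.0035 m and angle between the y axis of square and the y axis of rail, either way round below 0.022 rad and z of square_corner in the frame of corner below 0.004 m and angle between square's own z axis and vertical below 0.03 rad and contact force between square and rail above 1.5 N and contact force between square and upright above 1.5 N and contact force between the fingers and square above 2 N and linear speed of square below 0.01 m/s); the arm keeps its last pose, push and grip.
It fails at once if a bystander is pushed more than 20 mm or tipped (distance of any of amber_bottle, tablet_jar, carton, carton_pink, screwdriver, counting_tray, fittings_bin from where it was at the start of the episode above 0.02 m or angle between any of amber_bottle, tablet_jar, carton, carton_pink, counting_tray, fittings_bin's own z axis and vertical above 0.4 rad).
It also fails if it takes over 54 s, if anything falls off the work surface, if the arm or the gripper's body presses on something with over 40 N, if the wrist force passes 120 N, or if a joint passes its speed limit or range.

## Working session

There is one attempt and no reset: what is moved stays moved. The work goes in short steps, Python scripts to look and compute and a tool call to move; the robot and the scene stay as the last step left them, time stands still between calls to the robot, and variables do not carry over. Pictures are saved under pics/ and viewed, at most 10 in all, crops included, and the job is handed in when it is done.

Besides the shell and the picture viewer there is one more tool, called after "Request:" as name(argument=value, ...) on one line, values as JSON. move_arm: Moves the arm, as the interface text tells. Shifts and turns lie within -1 to 1; 1 stands for 25 mm of shift or 4 degrees of turn. Its arguments: {"type":"object","properties":{"motion":{"type":"array","items":{"type":"array"}},"grip_force":{"type":"number"}},"required":["motion"]}

```bash
mkdir -p pics
python3 - <<'E'
from workcell import *
import cv2
for n in("scene","top"):
    cv2.imwrite(f"pics/{n}0.png",grab_frame(n)); print(n,camera_info(n))
print(state())
E
```

```text
scene {'fx': 352.3972445227732, 'fy': 352.3972445227732, 'cx': 254.6111186185684, 'cy': 184.25879163986352, 'rvec': array([ 1.15610546,  2.21928951, -1.11456189]), 'tvec': array([ 327.13142714, -215.44017369, 1538.76304145])}
top {'fx': 483.46577763051715, 'fy': 483.46577763051715, 'cx': 254.81176204910062, 'cy': 186.2498440446949, 'rvec': array([ 2.06808403, -2.14230735,  0.2456941 ]), 'tvec': array([   5.44071809,  528.14794227, 1666.15844346])}
{'time_s': 0.1, 'qpos': array([ 7.21925682e+01,  1.83479480e+01,  8.96963947e+01, -1.53012473e-03,
        7.20439088e+01, -1.14458251e+00]), 'qvel': array([ 0.05489671, -0.12840714, -0.10431666, -0.04223335,  0.09877276,
       -0.01520174]), 'effort': array([ 7.52436381e-05, -4.13336992e+01, -2.32511955e+01,  7.29545695e-02,
        4.22681461e-02, -5.24919619e-05]), 'ee_pos': array([164.7393907 , 550.45063858, 213.22512485]), 'ee_rot': array([-1.79911737e+02, -3.08279914e-04,  1.63337623e+02]), 'force': array([-0.19226282, -0.47926445, -0.36531318]), 'torque': array([-0.00352579, -0.02452243, -0.02150907]), 'gripper_force': 0.0, 'gripper_width': 91.03779032834169}
```

View pics/top0.png

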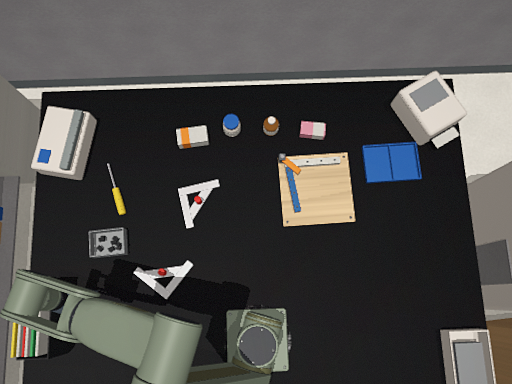

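View pics/scene0.png

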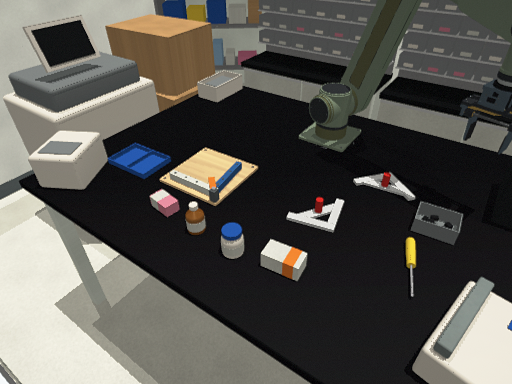

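The square to take is the right-hand one, with its knob near top (197,200). The jig's corner is near (285,160), and the post and orange arm are there too. The upright runs from (287,165) to (297,211), and the square is already turned roughly as it needs to be.

```bash
cat > h.py <<'E'
import cv2,numpy as np
def cam(i):
    R=cv2.Rodrigues(np.array(i['rvec']))[0]; t=np.array(i['tvec']).ravel(); return R,t
def ray(i,p):
    R,t=cam(i); d=R.T@np.array([(p[0]-i['cx'])/i['fx'],(p[1]-i['cy'])/i['fy'],1.]); return -R.T@t,d/np.linalg.norm(d)
def plane(i,p,z):
    o,d=ray(i,p); return o+d*(z-o[2])/d[2]
def tri(a,p,b,q):
    o1,d1=ray(a,p);o2,d2=ray(b,q)
    s=np.linalg.lstsq(np.c_[d1,-d2],o2-o1,rcond=None)[0]
    x,y=o1+s[0]*d1,o2+s[1]*d2; return (x+y)/2,np.linalg.norm(x-y)
def mask(im,name):
    h=cv2.cvtColor(im,cv2.COLOR_BGR2HSV)
    r={'red':[((0,150,80),(6,255,255)),((174,150,80),(180,255,255))],'blue':[((100,120,60),(120,255,255))],
       'orange':[((8,170,120),(18,255,255))],'wood':[((10,40,120),(28,150,255))],'white':[((0,0,140),(180,38,255))]}[name]
    return sum(cv2.inRange(h,np.array(a),np.array(b)) for a,b in r)
def blobs(m,amin=8):
    n,l,s,c=cv2.connectedComponentsWithStats(m)
    return [(s[k].tolist(),c[k].round(1).tolist(),l==k) for k in range(1,n) if s[k][4]>=amin]
E
python3 - <<'E'
from h import *
from workcell import camera_info
T=cv2.imread('pics/top0.png');S=cv2.imread('pics/scene0.png')
for n,I in(('top',T),('scene',S)):
  for c in('red','blue','orange','wood'):
    for s,ce,m in blobs(mask(I,c),12 if c!='wood' else 300):
      mm=m.astype(np.uint8); k=cv2.findContours(mm,0,2)[0][0]
      print(n,c,s,ce,cv2.boxPoints(cv2.minAreaRect(k)).round(0).tolist() if c in('blue','wood','orange') else '')
i=camera_info('top')
for p in[(181,189),(218,182),(190,226)]: print(plane(i,p,12).round())
E
```

```text
top red [194, 195, 8, 9, 46] [197.4, 199.2] 
top red [158, 268, 8, 7, 42] [161.7, 271.4] 
top red [21, 327, 5, 30, 67] [23.3, 341.4] 
top blue [223, 113, 16, 16, 193] [230.7, 120.7] [[223.0, 113.0], [238.0, 113.0], [238.0, 128.0], [223.0, 128.0]]
top blue [362, 142, 60, 41, 2159] [391.2, 162.0] [[361.0, 144.0], [419.0, 141.0], [421.0, 179.0], [364.0, 183.0]]
top blue [38, 149, 13, 14, 136] [44.0, 155.4] [[38.0, 161.0], [40.0, 148.0], [50.0, 150.0], [48.0, 163.0]]
top blue [286, 167, 15, 45, 226] [292.9, 189.8] [[285.0, 167.0], [291.0, 166.0], [300.0, 210.0], [294.0, 211.0]]
top blue [0, 207, 3, 13, 32] [0.8, 212.5] [[-0.0, 207.0], [2.0, 207.0], [2.0, 219.0], [0.0, 219.0]]
top orange [264, 118, 14, 12, 89] [270.4, 125.1] [[264.0, 129.0], [264.0, 118.0], [277.0, 118.0], [277.0, 129.0]]
top orange [181, 127, 10, 21, 140] [185.1, 137.3] [[179.0, 128.0], [187.0, 127.0], [190.0, 147.0], [183.0, 148.0]]
top orange [282, 158, 19, 16, 108] [291.5, 165.5] [[281.0, 161.0], [285.0, 156.0], [301.0, 169.0], [297.0, 174.0]]
top wood [278, 152, 78, 75, 4188] [318.2, 192.2] [[277.0, 157.0], [349.0, 1
[... 730 characters left out ...]
0, 325.7] [[508.0, 321.0], [511.0, 321.0], [511.0, 329.0], [508.0, 329.0]]
scene orange [208, 177, 8, 12, 57] [211.6, 181.6] [[208.0, 177.0], [213.0, 176.0], [216.0, 187.0], [210.0, 188.0]]
scene orange [187, 209, 17, 11, 107] [195.3, 214.5] [[186.0, 214.0], [201.0, 208.0], [204.0, 215.0], [189.0, 222.0]]
scene orange [282, 247, 20, 32, 318] [290.1, 261.9] [[279.0, 274.0], [289.0, 245.0], [301.0, 250.0], [291.0, 278.0]]
scene wood [105, 14, 106, 24, 1317] [157.9, 25.0] [[105.0, 28.0], [108.0, 7.0], [210.0, 22.0], [207.0, 43.0]]
scene wood [160, 147, 98, 59, 2130] [209.6, 172.3] [[159.0, 181.0], [181.0, 132.0], [258.0, 166.0], [236.0, 215.0]]
[538. 257.  12.]
[560. 121.  12.]
[400. 225.  12.]
```

Run:
```python
from h import *
from workcell import camera_info
t=camera_info('top');s=camera_info('scene')
print('knob mid',tri(t,(197.4,199.2),s,(318.6,204.3)),'top',tri(t,(197.1,199),s,(318.8,199)),plane(t,(197.2,199),58))
B=[plane(t,p,12)[:2] for p in[(277.5,156.5),(349.5,151),(355.5,221.5),(283,227.5)]]
print('board',np.round(B),np.mean(B,0),[np.degrees(np.arctan2(*(B[0]-B[1])[[1,0]]))-90,np.degrees(np.arctan2(*(B[0]-B[3])[[1,0]]))])
print('arm tip-ish',plane(t,(300,172),51), tri(t,(299.5,172),s,(211,178)))
print('upright end',[plane(t,p,40).round() for p in((300.5,210.5),(294,212),(288,167))])
```

```text
knob mid (array([491.91912891, 194.18302001,  40.54575778]), np.float64(0.15745223468807043)) top (array([489.17663575, 192.40282905,  59.2491846 ]), np.float64(1.5193859604890108)) [489.12061233 192.88493126  58.        ]
board [[ 650. -102.]
 [ 662. -372.]
 [ 396. -373.]
 [ 383. -110.]] [ 522.48029868 -239.1743034 ] [np.float64(2.5544950815216083), np.float64(1.6195253030359424)]
arm tip-ish [ 577.10687283 -178.36253696   51.        ] (array([ 578.69552721, -176.64944699,   42.72873689]), np.float64(1.9430289725242218))
upright end [array([ 438., -173.,   40.]), array([ 433., -150.,   40.]), array([ 600., -137.,   40.])]
```

Request:
move_arm(motion=[[91,[0.9,-1,0],[0,0,-0.3]],[91,[0.9,-1,0],[0,0,-0.3]],[91,[0.9,-1,0],[0,0,-0.3]],[91,[0.9,-1,0],[0,0,-0.3]],[91,[0.9,-1,0],[0,0,-0.3]],[91,[0.9,-1,0],[0,0,-0.3]],[91,[0.9,-1,0],[0,0,-0.3]],[91,[0.9,-1,0],[0,0,-0.3]],[91,[0.9,-1,0],[0,0,-0.3]],[91,[0.9,-1,0],[0,0,-0.3]],[91,[0.9,-1,0],[0,0,-0.3]],[91,[0.9,-1,0],[0,0,-0.3]],[91,[0.9,-1,0],[0,0,-0.3]],[91,[0.9,-1,0],[0,0,-0.3]],[91,[0.4,-0.3,0],[0,0,-0.3]],[91,[0,0,0],[0,0,0]],[91,[0,0,0],[0,0,0]],[91,[0,0,0],[0,0,0]]])

```text
time_s: 1.6
ee_pos: [488.9, 194.1, 213.7]
ee_rot: [-180.0, -0.1, 145.4]
force: [-0.1, 0.3, -0.1]
gripper_width: 91.4
gripper_force: 0.0
```

Run:
```python
from h import *
from workcell import *
import json
s=state();i=camera_info('wrist');im=grab_frame('wrist');cv2.imwrite('pics/w1.png',im)
print(s['time_s'],s['ee_pos'],s['ee_rot'],cam(i)[0],-cam(i)[0].T@cam(i)[1])
json.dump({k:np.array(v).tolist() for k,v in i.items()},open('w1.json','w'))
for b in blobs(mask(im,'red'),50): print(b[:2])
```

```text
1.6 [488.85206027 194.14890081 213.68195539] [-1.79972531e+02 -7.56311974e-02  1.45395413e+02] [[ 5.68108160e-01  8.22953817e-01  3.67242403e-04]
 [ 7.99988905e-01 -5.52359411e-01  2.34343408e-01]
 [ 1.93056652e-01 -1.32838612e-01 -9.72153811e-01]] [435.40072853 231.04467629 385.28723841]
```

View pics/w1.png

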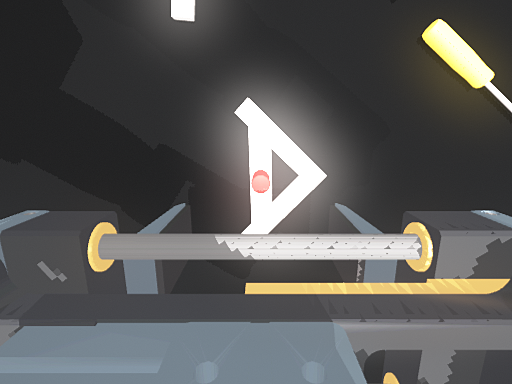

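The wrist view shows the knob's top at about (261,176), washed out by glare. The square's outer corner is at (327,176) and one leg's end is near (237,107).

Run:
```python
from h import *
import json
i=json.load(open('w1.json'));im=cv2.imread('pics/w1.png')
h=cv2.cvtColor(im,cv2.COLOR_BGR2HSV)
m=cv2.inRange(im,np.array((0,0,120)),np.array((185,185,255)))
m&=((h[...,1]>60)&((h[...,0]<12)|(h[...,0]>170))).astype(np.uint8)*255
for s,c,_ in blobs(m,50): print(s,c)
top=(261,176)
print('knob top pt@60',plane(i,top,60),'mid@36',plane(i,(261,181.5),36))
w=cv2.inRange(h,np.array((0,0,225)),np.array((180,40,255)));w[230:]=0
for s,c,k in blobs(w,500):
  ct=cv2.findContours(k.astype(np.uint8),0,2)[0][0]; a=cv2.approxPolyDP(ct,5,True)[:,0]
  print(c,a.tolist())
  pts=ct[:,0].astype(float)
  # upper-right outer edge and lower-right outer edge
  for name,(p,q) in dict(up=((247,98),(327,176)),lo=((327,176),(262,233))).items():
    p,q=np.array(p,float),np.array(q,float);d=(q-p)/np.linalg.norm(q-p);n=np.array([-d[1],d[0]])
    sel=pts[(abs((pts-p)@n)<6)&((pts-p)@d>10)&((pts-p)@d<np.linalg.norm(q-p)-10)]
    W=np.array([plane(i,x,12)[:2] for x in sel],np.float32)
    v=cv2.fitLine(W,2,0,.01,.01).ravel();print(name,len(sel),v,np.degrees(np.arctan2(v[1],v[0])))
print('corner',plane(i,(327,176),12))
```

```text
[252, 170, 17, 23, 136] [259.2, 180.0]
knob top pt@60 [483.79521915 199.72618548  60.        ] mid@36 [493.37223242 193.27915383  36.        ]
[468.3, 58.1] [[439, 20], [432, 31], [511, 111], [488, 81], [492, 72]]Traceback (most recent call last):
  File "<stdin>", line 20, in <module>
cv2.error: OpenCV(4.12.0) /io/opencv/modules/imgproc/src/linefit.cpp:618: error: (-215:Assertion failed) npoints2 >= 0 || npoints3 >= 0 in function 'fitLine'
```

Request:
move_arm(motion=[[91,[0,0,-1],[0,0,0]],[91,[0,0,-1],[0,0,0]],[91,[0,0,-1],[0,0,0]],[91,[0,0,-1],[0,0,0]],[91,[0,0,-1],[0,0,0]],[91,[0,0,-1],[0,0,0]],[91,[0,0,-1],[0,0,0]],[91,[0,0,-0.7],[0,0,0]],[91,[0,0,0],[0,0,0]],[20,[0,0,0],[0,0,0]],[20,[0,0,0],[0,0,0]],[20,[0,0,0],[0,0,0]],[20,[0,0,0],[0,0,0]],[20,[0,0,0],[0,0,0]],[20,[0,0,0],[0,0,0]],[20,[0,0,0],[0,0,0]],[20,[0,0,0],[0,0,0]]], grip_force=50)

```text
time_s: 3.07
ee_pos: [490.0, 193.3, 21.7]
ee_rot: [180.0, 0.0, 145.3]
force: [0.0, 0.0, -1.3]
gripper_width: 40.4
gripper_force: 0.0
```

Request:
move_arm(motion=[[20,[0,0,0],[0,0,0]],[20,[0,0,0],[0,0,0]],[20,[0,0,0],[0,0,0]],[20,[0,0,0],[0,0,0]],[20,[0,0,0],[0,0,0]],[20,[0,0,0],[0,0,0]]])

```text
time_s: 3.57
ee_pos: [490.0, 193.5, 21.5]
ee_rot: [180.0, 0.0, 145.3]
force: [0.4, 0.4, -0.3]
gripper_width: 23.2
gripper_force: 50.0
```

Request:
move_arm(motion=[[20,[0,0,1],[0,0,0]],[20,[0,0,1],[0,0,0]],[20,[0,0,1],[0,0,0]],[20,[0,-0.5,0.2],[0,0,0]],[20,[0,-1,0],[0,0,-0.1]],[20,[0,-1,0],[0,0,-0.1]],[20,[0,-1,0],[0,0,-0.1]],[20,[0,-1,0],[0,0,-0.1]],[20,[0,-1,0],[0,0,-0.1]],[20,[0,-1,0],[0,0,-0.1]],[20,[0,-1,0],[0,0,-0.1]],[20,[0,-1,0],[0,0,-0.1]],[20,[0,-1,0],[0,0,-0.1]],[20,[0,-1,0],[0,0,-0.1]],[20,[0,-1,0],[0,0,-0.1]],[20,[0,-1,0],[0,0,-0.1]],[20,[0,-1,0],[0,0,-0.1]],[20,[0,-1,0],[0,0,-0.1]],[20,[0,-1,0],[0,0,-0.1]],[20,[0,-1,0],[0,0,0]]])

```text
time_s: 5.23
ee_pos: [487.9, -220.5, 99.9]
ee_rot: [-179.9, -0.2, 139.3]
force: [-0.1, -0.6, -3.5]
gripper_width: 23.0
gripper_force: 50.0
```

Request:
move_arm(motion=[[20,[0,-1,0],[0,0,0]],[20,[0,-1,0],[0,0,0]],[20,[0,0,0],[0,0,0]],[20,[0,0,0],[0,0,0]],[20,[0,0,0],[0,0,0]]])

```text
time_s: 5.65
ee_pos: [488.4, -268.6, 100.2]
ee_rot: [-180.0, -0.2, 139.3]
force: [-0.6, 1.0, -3.2]
gripper_width: 23.3
gripper_force: 50.0
```

Run:
```python
from h import *
from workcell import *
import json
s=state();i=camera_info('wrist');im=grab_frame('wrist');cv2.imwrite('pics/w2.png',im)
print(s['time_s'],s['ee_pos'],s['ee_rot'],s['gripper_width'],s['force'],s['qpos'])
json.dump({k:np.array(v).tolist() for k,v in i.items()},open('w2.json','w'))
im=grab_frame('top');cv2.imwrite('pics/t2.png',cv2.resize(im[120:260,220:400],None,fx=4,fy=4,interpolation=cv2.INTER_CUBIC))
```

```text
5.65 [ 488.38039495 -268.61063563  100.17382576] [-179.97905027   -0.19463535  139.30100523] 23.33028827794663 [-0.5785161   0.99002118 -3.20878038] [-3.00025165e+01  2.23513540e+01  1.01257215e+02  1.86167486e-02
  5.65865738e+01 -7.93138355e+01]
```

View pics/w2.png

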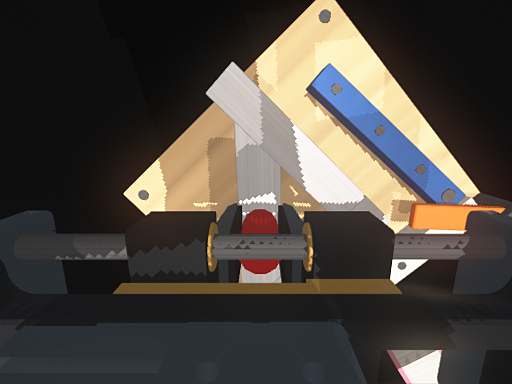

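View pics/t2.png

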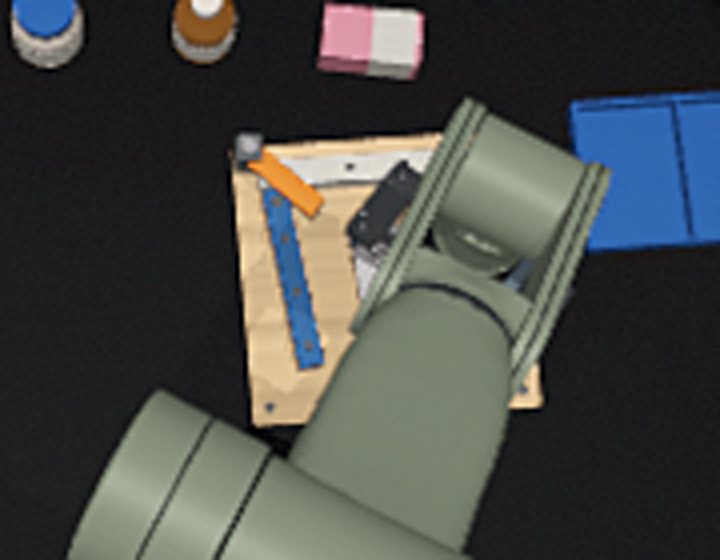

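The wrist view shows the near-left board corner at about (335,0) and the left board edge running to (478,190). The upright's inner edge runs from (307,92), and the square's upright-leg outer edge runs from (235,63) towards (385,212).

```bash
cat >> h.py <<'E'
def edge(im,i,p,q,z,tol=6):
    e=cv2.Canny(cv2.GaussianBlur(im,(3,3),0),50,120); ys,xs=np.nonzero(e); P=np.c_[xs,ys].astype(float)
    p,q=np.array(p,float),np.array(q,float);L=np.linalg.norm(q-p);d=(q-p)/L;n=np.array([-d[1],d[0]])
    s=P[(abs((P-p)@n)<tol)&((P-p)@d>0)&((P-p)@d<L)]
    W=np.array([plane(i,x,z)[:2] for x in s],np.float32); v=cv2.fitLine(W,cv2.DIST_HUBER,0,.01,.01).ravel()
    r=np.abs((W-v[2:])@np.array([-v[1],v[0]])); a=np.degrees(np.arctan2(v[1],v[0]))
    return v[2:],a,len(s),np.median(r)
E
python3 - <<'E'
from h import *
import json
i=json.load(open('w2.json'));im=cv2.imread('pics/w2.png')
bl=edge(im,i,(345,12),(470,180),12); bn=edge(im,i,(318,10),(140,175),12)
sq=edge(im,i,(240,68),(355,182),90.7)
print('board left',bl,'near',bn,'square',sq)
print('upright top outer',edge(im,i,(335,66),(455,182),40),'inner',edge(im,i,(310,95),(405,190),12))
def lineX(a,b):
    u=lambda t:np.array([np.cos(np.radians(t)),np.sin(np.radians(t))])
    s=np.linalg.solve(np.c_[u(a[1]),-u(b[1])],b[0]-a[0]); return a[0]+s[0]*u(a[1])
c=lineX(bl,bn);print('near-left corner',c)
for y in(bl[1],):
  t=np.radians(y);R=np.array([[np.cos(t),-np.sin(t)],[np.sin(t),np.cos(t)]])
  print('corner',c+R@[215,-45],'home knob',c+R@[150,-110])
print('sq corner dist check: outer edge to TCP', (np.array([488.4,-268.6])-sq[0])@np.array([-np.sin(np.radians(sq[1])),np.cos(np.radians(sq[1]))]))
print('tip',plane(i,(411,206),51))
E
```

```text
board left (array([ 507.13937, -106.63016], dtype=float32), np.float32(1.9772902), 297, np.float32(0.29167932)) near (array([ 396.2801 , -274.11224], dtype=float32), np.float32(-88.93847), 229, np.float32(0.6558403)) square (array([ 453.00403, -207.6047 ], dtype=float32), np.float32(5.602552), 261, np.float32(0.27222058))
upright top outer (array([ 512.10034, -140.60518], dtype=float32), np.float32(8.889311), 235, np.float32(0.26862818)) inner (array([ 509.048  , -164.53204], dtype=float32), np.float32(10.090169), 383, np.float32(1.9840714))
near-left corner [ 393.2496  -110.56208]
corner [ 609.67424592 -148.11706313] home knob [ 546.95566541 -215.32108182]
sq corner dist check: outer edge to TCP -64.15953283931451
tip [ 571.68538671 -171.40892388   51.        ]
```

Request:
move_arm(motion=[[20,[0,0,-0.5],[0,0,-0.5]],[20,[0,0,-0.8],[0,0,-0.45]],[20,[0,0,-0.7],[0,0,0]],[20,[0,0,-0.4],[0,0,0]],[20,[0,0,-0.16],[0,0,0]],[20,[0,0,0],[0,0,0]],[20,[0,0,0],[0,0,0]],[20,[0,0,0],[0,0,0]]])

```text
time_s: 6.42
ee_pos: [490.7, -269.4, 38.5]
ee_rot: [180.0, 0.1, 135.6]
force: [0.5, 0.2, -3.9]
gripper_width: 23.5
gripper_force: 50.0
```

Request:
move_arm(motion=[[20,[0,0,-0.06],[0,0,0]],[20,[0,0,0],[0,0,0]],[20,[0,0,0],[0,0,0]]])

```text
time_s: 6.67
ee_pos: [490.0, -269.3, 36.4]
ee_rot: [180.0, 0.0, 135.5]
force: [1.1, -0.3, -3.2]
gripper_width: 23.4
gripper_force: 50.0
```

Request:
move_arm(motion=[[20,[0,0,-0.06],[0,0,0]],[20,[0,0,0],[0,0,0]],[20,[0,0,0],[0,0,0]]], grip_force=60)

```text
time_s: 6.92
ee_pos: [489.8, -269.1, 34.4]
ee_rot: [180.0, -0.0, 135.5]
force: [0.7, 0.5, -3.3]
gripper_width: 23.3
gripper_force: 60.0
```

Request:
move_arm(motion=[[20,[0,0,-0.06],[0,0,0]],[20,[0,0,0],[0,0,0]],[20,[0,0,0],[0,0,0]]])

```text
time_s: 7.17
ee_pos: [490.0, -269.3, 33.5]
ee_rot: [180.0, 0.0, 135.5]
force: [-0.4, 0.8, 2.3]
gripper_width: 23.2
gripper_force: 60.0
```

Request:
move_arm(motion=[[20,[0,0,0.02],[0,0,0]],[20,[0.4,0.3,0],[0,0,0]],[20,[0.4,0.3,0],[0,0,0]],[20,[0.4,0.3,0],[0,0,0]],[20,[0.4,0.3,0],[0,0,0]],[20,[0,0,0],[0,0,0]],[20,[0,0,0],[0,0,0]]])

```text
time_s: 7.75
ee_pos: [531.5, -238.2, 33.5]
ee_rot: [179.9, 0.1, 135.6]
force: [2.1, 0.6, -0.2]
gripper_width: 23.1
gripper_force: 60.0
```

Run:
```python
from h import *
from workcell import *
import json
s=state();i=camera_info('wrist');im=grab_frame('wrist');cv2.imwrite('pics/w3.png',im)
print(s['time_s'],s['ee_pos'],s['ee_rot'],s['force'],s['torque'])
json.dump({k:np.array(v).tolist() for k,v in i.items()},open('w3.json','w'))
```

```text
7.75 [ 531.47422261 -238.2262168    33.51510145] [1.79920074e+02 6.91315879e-02 1.35615237e+02] [ 2.07846831  0.56390831 -0.17245252] [ 0.09965975 -0.1715312  -0.01626656]
```

View pics/w3.png

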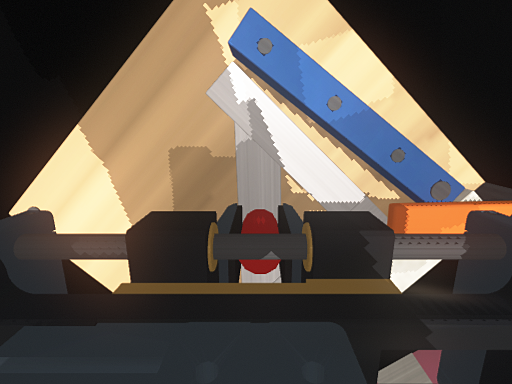

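The wrist view shows the leg's end at (232,65), just short of the upright's free end at (230,50). The square lies between the upright and the board.

Run:
```python
from h import *
import json
i=json.load(open('w3.json'));im=cv2.imread('pics/w3.png')
print('board left',edge(im,i,(340,12),(478,175),12)); 
print('square',edge(im,i,(240,70),(365,195),36))
print('upright outer',edge(im,i,(260,14),(445,170),40),'inner top',edge(im,i,(235,50),(390,185),40))
```

```text
board left (array([ 537.7369  , -105.871346], dtype=float32), np.float32(1.9546207), 302, np.float32(0.21857022))
square (array([ 500.49017, -176.09952], dtype=float32), np.float32(2.0369105), 286, np.float32(0.23752508))
upright outer (array([ 510.15408, -140.97636], dtype=float32), np.float32(8.877576), 338, np.float32(0.18593597)) inner top (array([ 503.88516, -167.19072], dtype=float32), np.float32(7.351678), 557, np.float32(1.7868648))
```

Request:
move_arm(motion=[[20,[0.16,0,0],[0,0,0]],[20,[0.08,0,0],[0,0,0]],[20,[0.04,0,0],[0,0,0]],[20,[0,0,0],[0,0,0]],[20,[0,0,0],[0,0,0]]])

```text
time_s: 8.22
ee_pos: [536.3, -239.3, 33.5]
ee_rot: [-180.0, -0.0, 135.5]
force: [-4.6, -0.6, 3.7]
gripper_width: 23.3
gripper_force: 60.0
```

Request:
move_arm(motion=[[20,[0.08,0,0],[0,0,0]],[20,[0.04,0,0],[0,0,0]],[20,[0,0,0],[0,0,0]],[20,[0,0,0],[0,0,0]]])

```text
time_s: 8.55
ee_pos: [540.1, -239.3, 33.5]
ee_rot: [180.0, 0.0, 135.5]
force: [-2.9, -0.4, 2.6]
gripper_width: 23.4
gripper_force: 60.0
```

Request:
move_arm(motion=[[20,[0.04,0,0.01],[0,0,0]],[20,[0.04,0,0],[0,0,0]],[20,[0,0,0],[0,0,0]],[20,[0,0,0],[0,0,0]]])

```text
time_s: 8.88
ee_pos: [542.3, -239.1, 33.5]
ee_rot: [180.0, 0.0, 135.5]
force: [0.3, -0.0, -2.0]
gripper_width: 23.1
gripper_force: 60.0
```

Request:
move_arm(motion=[[20,[0.04,0,0],[0,0,0]],[20,[0.04,0,0],[0,0,0]],[20,[0,0,0],[0,0,0]],[20,[0,0,0],[0,0,0]]])

```text
time_s: 9.22
ee_pos: [543.4, -238.9, 33.5]
ee_rot: [-180.0, -0.1, 135.5]
force: [-2.9, 0.9, 0.1]
gripper_width: 23.0
gripper_force: 60.0
```

Request:
move_arm(motion=[[20,[0.04,0,0],[0,0,0]],[20,[0,0,0],[0,0,0]],[20,[0,0,0],[0,0,0]]])

```text
time_s: 9.47
ee_pos: [543.4, -238.9, 33.6]
ee_rot: [-179.9, -0.2, 135.6]
force: [-5.8, 0.3, 1.1]
gripper_width: 23.1
gripper_force: 60.0
```

Request:
move_arm(motion=[[20,[0.04,0,0],[0,0,0]],[20,[0,0,0],[0,0,0]],[20,[0,0,0],[0,0,0]]])

```text
time_s: 9.72
ee_pos: [543.4, -238.9, 33.7]
ee_rot: [-179.8, -0.2, 135.6]
force: [-8.4, -0.1, 4.1]
gripper_width: 23.0
gripper_force: 60.0
```

Request:
move_arm(motion=[[20,[-0.08,0,0],[0,0,0]],[20,[-0.01,0.2,0],[0,0,0]],[20,[-0.01,0.2,0],[0,0,0]],[20,[-0.01,0.2,0],[0,0,0]],[20,[0,0,0],[0,0,0]],[20,[0,0,0],[0,0,0]]])

```text
time_s: 10.22
ee_pos: [542.9, -224.1, 33.7]
ee_rot: [-180.0, -0.0, 135.6]
force: [-4.1, -0.7, -1.1]
gripper_width: 23.2
gripper_force: 60.0
```

Request:
move_arm(motion=[[20,[0,0.12,0],[0,0,0]],[20,[0,0.08,0],[0,0,0]],[20,[0,0,0],[0,0,0]],[20,[0,0,0],[0,0,0]],[20,[0,0,0],[0,0,0]]])

```text
time_s: 10.63
ee_pos: [542.8, -220.1, 33.7]
ee_rot: [-179.9, 0.0, 135.6]
force: [-4.7, -4.1, -0.3]
gripper_width: 23.4
gripper_force: 60.0
```

Request:
move_arm(motion=[[20,[0,0.08,0],[0,0,0]],[20,[0,0,0],[0,0,0]],[20,[0,0,0],[0,0,0]],[20,[0,0,0],[0,0,0]]])

```text
time_s: 10.97
ee_pos: [542.7, -218.4, 33.8]
ee_rot: [-179.9, 0.1, 135.6]
force: [-4.2, -5.0, -0.7]
gripper_width: 23.2
gripper_force: 60.0
```

Request:
move_arm(motion=[[20,[0,0.08,0],[0,0,0]],[20,[0,0,0],[0,0,0]],[20,[0,0,0],[0,0,0]],[20,[0,0,0],[0,0,0]]])

```text
time_s: 11.3
ee_pos: [542.6, -216.6, 33.8]
ee_rot: [-179.9, 0.1, 135.6]
force: [-4.1, -5.6, -0.4]
gripper_width: 23.3
gripper_force: 60.0
```

Request:
move_arm(motion=[[20,[0,0.06,0],[0,0,0]],[20,[0,0,0],[0,0,0]],[20,[0,0,0],[0,0,0]],[20,[0,0,0],[0,0,0]]])

```text
time_s: 11.63
ee_pos: [542.6, -215.2, 33.8]
ee_rot: [-179.9, 0.1, 135.6]
force: [-4.9, -6.2, 0.9]
gripper_width: 23.3
gripper_force: 60.0
```

Request:
move_arm(motion=[[20,[0,0.06,0],[0,0,0]],[20,[0,0,0],[0,0,0]],[20,[0,0,0],[0,0,0]],[20,[0,0,0],[0,0,0]]])

```text
time_s: 11.97
ee_pos: [542.6, -214.4, 33.9]
ee_rot: [-179.8, 0.1, 135.6]
force: [-5.9, -8.5, -0.6]
gripper_width: 22.7
gripper_force: 60.0
```

Request:
move_arm(motion=[[20,[0,0.06,0],[0,0,0]],[20,[0,0,0],[0,0,0]],[20,[0,0,0],[0,0,0]],[20,[0,0,0],[0,0,0]]])

```text
time_s: 12.3
ee_pos: [542.6, -214.3, 34.1]
ee_rot: [-179.7, 0.2, 135.7]
force: [-6.9, -12.1, -0.7]
gripper_width: 23.3
gripper_force: 60.0
```

Request:
move_arm(motion=[[20,[0,0.06,0],[0,0,0]],[20,[0,0,0],[0,0,0]],[20,[0,0,0],[0,0,0]],[20,[0,0,0],[0,0,0]]])

```text
time_s: 12.63
ee_pos: [542.6, -214.1, 34.3]
ee_rot: [-179.6, 0.3, 135.7]
force: [-7.5, -16.2, -0.2]
gripper_width: 23.1
gripper_force: 60.0
```

Request:
move_arm(motion=[[20,[0.06,-0.06,-0.03],[0,0,0]],[20,[0,0,-0.02],[0,0,0]],[20,[0,0,0],[0,0,0]],[20,[0,0,0],[0,0,0]],[20,[0,0,0],[0,0,0]]])

```text
time_s: 13.05
ee_pos: [542.6, -214.5, 33.8]
ee_rot: [-179.6, 0.1, 135.6]
force: [-11.5, -14.0, 7.4]
gripper_width: 23.1
gripper_force: 60.0
```

Run:
```python
from h import *
from workcell import *
import json
s=state();i=camera_info('wrist');im=grab_frame('wrist');cv2.imwrite('pics/w4.png',im)
print(s['time_s'],s['ee_pos'],s['ee_rot'],s['force'],s['torque'])
json.dump({k:np.array(v).tolist() for k,v in i.items()},open('w4.json','w'))
t=grab_frame('top');cv2.imwrite('pics/t4.png',cv2.resize(t[140:235,265:365],None,fx=6,fy=6,interpolation=cv2.INTER_CUBIC))
```

```text
13.05 [ 542.6028197  -214.45124359   33.805004  ] [-1.79641866e+02  1.12483844e-01  1.35645769e+02] [-11.45218311 -13.96093039   7.4297338 ] [-2.23639227  1.95447424 -0.13807254]
```

View pics/w4.png

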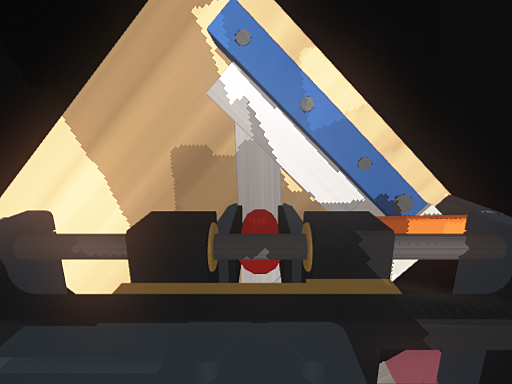

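The wrist view shows the upright now parallel to the board's left edge, with the leg flush along it from (232,65) to (385,212). I'll check the angles.

Run:
```python
from h import *
import json
i=json.load(open('w4.json'));im=cv2.imread('pics/w4.png')
print('board left',edge(im,i,(300,30),(440,185),12)); 
print('square',edge(im,i,(240,70),(365,195),36))
print('upright outer',edge(im,i,(240,5),(415,190),40))
```

```text
board left (array([ 539.1714 , -105.72908], dtype=float32), np.float32(1.9452721), 302, np.float32(0.22821584))
square (array([ 515.621, -152.12 ], dtype=float32), np.float32(1.7985297), 637, np.float32(1.6324267))
upright outer (array([ 513.2776 , -129.26685], dtype=float32), np.float32(1.8901128), 365, np.float32(0.19543901))
```

```bash
python3 -c "
from workcell import *
print(job_done())"
```

```text
the job is handed in; nothing more can be done
None
```

I handed the job in with the knob still gripped and the square pressed home, pushing about 11 N toward the rail and 14 N toward the upright; the last wrist picture had the upright and the square within about 0.2° of the jig's edge, and no verdict came back.

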